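# Lock the insect carrier's hatch

## Robot

A 7-joint arm with a two-finger parallel gripper is mounted at the origin on the work surface. World frame = base frame: x ahead of the robot, y to its left, z up, the work surface at z = 0. Lengths are in m, angles in rad, forces in N, time in s.
With the tool pointing down it reaches from about 0.425 to 0.875 m from the base axis. Payload 4.7 kg.
Tool frame: the origin (TCP) lies at the very end of the fingers, on their centre line; the grasp point (between the pads) lies 19 mm behind it (ctrl.grasp_offset is the distance from the TCP to the grasp point, in m); z points along the fingers, y is the direction in which the jaws open and shut (so a half turn about z gives the same grasp; the last joint's range is limited). The gripper opens to 87 mm and grips with 3 to 60 N. Pads are 19 mm wide; open, the fingers measure 117 mm over their backs; the gripper's body (75 mm by 190 mm) begins 51 mm behind the grasp point.
Start: joints at [1.244, 0.321, -0.07, 1.45, 0.023, 1.371, -0.057], TCP at [0.217, -0.613, 0.223] pointing down, gripper open.
Joint ranges: [-2.86, 2.86], [-0.3, 2.09], [-1.38, 1.24], [0.06, 2.45], [-1.56, 4.7], [0.09, 2.05], [-2.69, 2.69]. Speed limits (rad/s): [2.57, 2.57, 3.14, 3.14, 3.14, 3.14, 3.14].

## Interface

Orientations are given as a rotation vector (axis times angle).
In Python, from bench import ctrl gives the robot as it stands.
- The arm moves only by the shell command python3 -m creep 'ROWS' [FORCE]. ROWS is JSON, a list that holds one entry, the list of rows, each a list of 7 numbers: the opening, from 0 (shut) to 1 (fully open), then the shift along the tool's x, y, z in mm, then the turn, a rotation vector about the tool's x, y, z in rad. In form: [[[grip, dx, dy, dz, rx, ry, rz], ...]]. A call has 1 to 5 rows; each row is the pose to reach, as a shift and turn from the pose commanded when the call began, along the tool's axes at that moment; what a row does not reach only later rows make up. A row lasts 1/10 s, in which the tool goes at most 50 mm and 8.59 degrees, less where a joint would pass 70% of its speed; a pose out of reach is approached as far as the arm can. A call with a gripper value outside its range is refused whole. The fingers move at their own pace and stop on an object; FORCE is the grip in N (left out, the last holds). Time passes only in rows, so rows that repeat a pose let the fingers close. It gives the time, the measured TCP pose, the force and the opening at its end, in the units of the state.
- ctrl.get_state(): the state, without advancing time (a new reading comes with each control period).
- ctrl.get_image(name): name is "side" or "top"; returns the picture (384x512x3 uint8, red, green, blue); there is no depth.
- ctrl.camera_params(name): a dict with "K" (3x3 intrinsics, pixels), "k1" (the pictures are not rectified: a ray, as slopes to the right and down, at radius r is drawn at 1 + k1 r^2 times it, then the intrinsics apply), "pose" (4x4, takes a point from camera to world coordinates). Camera axes: x right, y down, z forward; pixel columns grow to the right and rows downward; lengths in m; the calibration is good to about 2 mm. A picture is of the moment at which its call begins. camera_params takes no time and is no camera call.
- ctrl.close_job(): hands the job in, once; it reports no verdict.
The state is a dict: "time": time; "joint_positions": joint angles; "qd": joint speeds; "joint_torque": joint torques, N m; "position": TCP position; "tool_rot": TCP orientation; "ft_force": force on the tool from outside, world axes, zero at the start; "torque": the same for the moment, N m; "grip_width": opening from 0.0 (shut) to 1.0 (fully open).
Only numpy, scipy, OpenCV 4.12 (cv2) and the standard library are available. Lean on these libraries where they do the work, as an engineer would, in place of code of your own. Each camera call takes 0.05 s, during which the arm holds its last target. There are 200 camera calls.

## Task

The feeding hatch of the long rectangular insect carrier has been left unlocked: with a fingertip, slide the small flush catch in the recessed slot of its lid fully home, towards the hatch window. Leave the catch of the round carrier as it is, and take the hand away when done.

Things in the scene. Friction and masses are not known exactly. Their poses are not given: they have to be found in the camera images.
- long_carrier: The long insect carrier: clear box with a flat green lid 210 x 135 mm, lid top 112 mm above the table, fixed, any yaw. Origin: centre of its underside. x axis: along the lid and its slot, towards the black-framed hatch window (82 x 90 mm). Slot: on the centre line, x from -89 to -2 mm, 31 mm wide, 14 mm deep, floor flat, 98 mm above the table.
- long_catch_top (a point): Centre of the top of the small black ribbed catch in that slot; moves with it. x axis: locking direction, towards the hatch; z up. Catch 14 mm long (x), 22 mm wide, 1 mm below the lid top. Unlocked, it has some 46 mm of empty slot behind it (-x side) where a closed fingertip fits to push it along +x. About 1.5 N of friction; it stays where it is left.
- long_catch (a joint): Slide of that catch, m: 0 = unlocked, 0.024 = fully home at its stop (locked, nearest the hatch). Starts between 0 and 0.005.
- round_catch_top (a point): Centre of the top of a like catch on the round carrier (green lid 150 mm across with a raised green block 104 x 52 mm, top 112 mm above the table, no window; fixed). x axis along its slot. To be left as it is, wherever it stands.
Things that resemble listed ones, but are neither listed nor needed, are in the scene too. Leave any orange or purple look-alike of the long_carrier alone.

How it is judged:
At the end, for the whole second after the job is handed in: The long carrier's catch is home: within 6 mm of its stop (joint above 0.018 of 0.024 m) and at rest; the round carrier's catch is within 5 mm of where it started (value of joint long_catch above 0.018 m and velocity of joint long_catch below 0.005 m/s and distance of round_catch_top from where it was at the start of the episode below 0.005 m); the robot touches nothing.
It fails at once if the round carrier's catch is moved by more than 5 mm (distance of round_catch_top from where it was at the start of the episode above 0.005 m).
It also fails if it takes over 35 s, if anything falls off the work surface, if the arm or the gripper's body presses on something with over 40 N, if the wrist force passes 120 N, or if a joint passes its speed limit or range.

## Working session

There is one attempt and no reset: what is moved stays moved. The work goes in short steps, Python scripts to look and compute and a shell command to move; the robot and the scene stay as the last step left them, time stands still between calls to the robot, and variables do not carry over. Pictures are saved under pics/ and viewed, about 8 in all and at most 12, crops included, and the job is handed in when it is done.

```bash
mkdir -p pics; cat > h.py <<'E'
import numpy as np, cv2
from bench import ctrl
from scipy.spatial.transform import Rotation as R
def ray(cam,u,v):
    p=ctrl.camera_params(cam);K=np.array(p["K"]);T=np.array(p["pose"])
    d=np.array([(u-K[0,2])/K[0,0],(v-K[1,2])/K[1,1]]);s=d.copy()
    for _ in range(20): s=d/(1+p["k1"]*(s@s))
    return T[:3,3],T[:3,:3]@np.array([*s,1])
def at(cam,u,v,z):
    o,d=ray(cam,u,v);return o+d*(z-o[2])/d[2]
def px(cam,P):
    p=ctrl.camera_params(cam);K=np.array(p["K"]);T=np.array(p["pose"])
    c=T[:3,:3].T@(np.array(P)-T[:3,3]);s=c[:2]/c[2];s=s*(1+p["k1"]*(s@s))
    return K[0,0]*s[0]+K[0,2],K[1,1]*s[1]+K[1,2]
def snap(cam,name,box=None,k=1):
    im=ctrl.get_image(cam)[:,:,::-1]
    cv2.imwrite(f"pics/{name}_raw.png",im)
    crop(name+"_raw",name,box,k)
def crop(src,name,box,k):
    im=cv2.imread(f"pics/{src}.png")
    if box: im=im[box[1]:box[3],box[0]:box[2]]
    cv2.imwrite(f"pics/{name}.png",cv2.resize(im,None,fx=k,fy=k,interpolation=cv2.INTER_CUBIC))
E
python3 - <<'E'
from h import *
snap("top","top0",None,1.5)
s=ctrl.get_state();print(s)
for c in("top","side"):print(ctrl.camera_params(c))
E
```

```text
{'time': 0.05, 'joint_positions': array([ 1.24412278,  0.32180367, -0.07010178,  1.45167237,  0.02261292,
        1.37080501, -0.05694046]), 'qd': array([ 8.81874838e-05, -5.26493472e-04, -2.04088705e-03, -2.05079926e-03,
        9.90205779e-04, -4.58122168e-04, -3.04259372e-03]), 'joint_torque': array([ 5.39034245e-04, -4.92993593e+01, -4.05917242e-01, -3.13704908e+01,
       -6.41632732e-02,  3.98728217e-02,  1.00036916e-04]), 'position': array([ 0.21701299, -0.61211343,  0.22147553]), 'tool_rot': array([-3.09427195e+00, -5.32399038e-01,  6.69911474e-04]), 'ft_force': array([ 0.51068633, -0.43740819, -0.61540374]), 'torque': array([0.05109758, 0.01790078, 0.04158312]), 'grip_width': 1.0017584966111377}
{'K': array([[350.61352352,   0.        , 249.64743559],
       [  0.        , 350.61352352, 189.51841949],
       [  0.        ,   0.        ,   1.        ]]), 'k1': 0.010367170348291129, 'pose': array([[ 0.00114497, -0.98859702,  0.15058092,  0.26985783],
       [-0.99998011, -0.00206584, -0.00595921, -0.17057628],
       [ 0.00620233, -0.1505711 , -0.98857973,  0.9888772 ],
       [ 0.        ,  0.        ,  0.        ,  1.        ]])}
{'K': array([[377.89382893,   0.        , 259.25798913],
       [  0.        , 377.89382893, 196.66632344],
       [  0.        ,   0.        ,   1.        ]]), 'k1': -0.008851052243692583, 'pose': array([[-0.99742815, -0.05272091,  0.04855506,  0.34999019],
       [-0.07163421,  0.71085375, -0.69968242,  0.5468753 ],
       [ 0.00237235, -0.70136115, -0.71280216,  0.83161221],
       [ 0.        ,  0.        ,  0.        ,  1.        ]])}
```

View pics/top0.png

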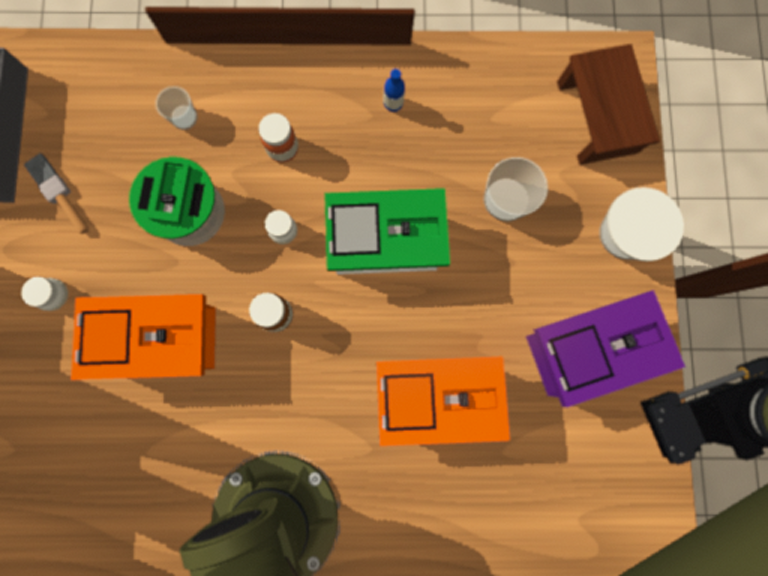

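The top view shows one long green carrier with a hatch window at (388,230) in the 1.5x view. Things that could be taken for it: orange at (140,337), orange at (443,402), purple at (607,348), and the round green carrier at (172,198). I choose the long green one. Its catch is at about (402,229), with the window to the left of it. Next is a close crop.

```bash
python3 - <<'E'
from h import *
crop("top0_raw","c1",(205,115,310,190),7)
E
```

```text
(no output)
```

View pics/c1.png

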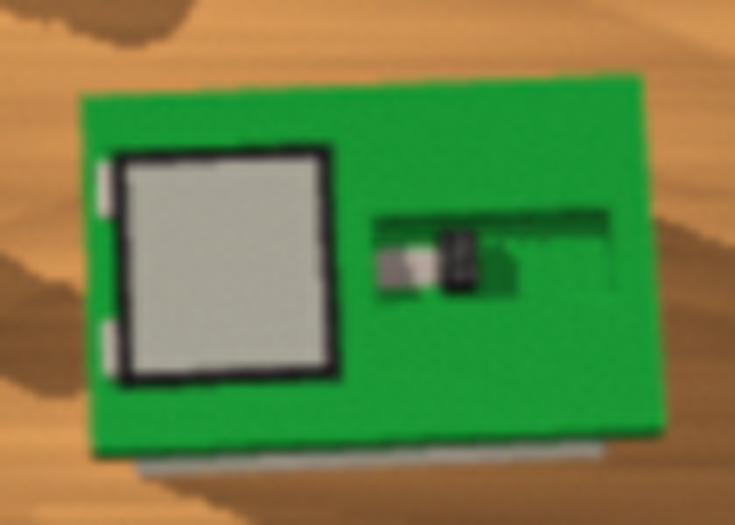

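The crop shows the green lid with corners at crop (80,97), (642,75), (664,432) and (94,453). The catch is at (459,260), the window is to its left, and the empty slot to its right ends at about x=612. Locking therefore goes left in the image.

```bash
python3 - <<'E'
from h import *
f=lambda x,y,z:at("top",(x+.5)/7-.5+205,(y+.5)/7-.5+115,z)
c=[f(x,y,.112) for x,y in((80,97),(642,75),(664,432),(94,453))]
print(np.round(c,4)); L=[np.linalg.norm(c[i]-c[(i+1)%4]) for i in range(4)];print(L)
ctr=np.mean(c,0); ax=(c[0]-c[1]+c[3]-c[2]);yaw=np.arctan2(ax[1],ax[0]);print(ctr,np.degrees(yaw))
e=np.array([np.cos(yaw),np.sin(yaw),0]);n=np.array([-e[1],e[0],0])
k=f(459,260,.111);print("catch",k,"local",(k-ctr)@e,(k-ctr)@n)
for p in((612,212),(375,218)):q=f(*p,.112);print("slot",(q-ctr)@e,(q-ctr)@n)
for x in(-.07,-.058,-.05):print(x,ctr+x*e)
s=ctrl.get_state();Rm=R.from_rotvec(s["tool_rot"]).as_matrix();print(Rm.round(3))
t=ctr-.062*e;t[2]=.2
print("tool shift mm",Rm.T@(t-s["position"])*1000, "loc. dir in tool",Rm.T@e)
E
```

```text
[[ 0.5637 -0.0883  0.112 ]
 [ 0.5728 -0.2971  0.112 ]
 [ 0.4378 -0.3026  0.112 ]
 [ 0.4295 -0.0955  0.112 ]]
[np.float64(0.20896136471995033), np.float64(0.1351643570598441), np.float64(0.2072793485045238), np.float64(0.13431659487095485)]
[ 0.50095109 -0.19586212  0.112     ] 92.39363591412423
catch [ 0.50217788 -0.22854428  0.111     ] local -0.0327048768375909 0.0001392400976280221
slot -0.08991223243489486 -0.015563607131275449
slot -0.002478055954667187 -0.016699350388473175
-0.07 [ 0.50387462 -0.26580104  0.112     ]
-0.058 [ 0.50337345 -0.25381151  0.112     ]
-0.05 [ 0.50303933 -0.24581849  0.112     ]
[[ 0.942  0.334 -0.001]
 [ 0.334 -0.942  0.002]
 [-0.    -0.002 -1.   ]]
tool shift mm [ 388.47018639 -238.1248574    21.88620181] loc. dir in tool [ 0.29457009 -0.95562821  0.00178249]
```

The lid measures 209 x 135 mm, and the slot and catch fall on the centre line where they should. The catch is at x=-33 mm, about 0 travel. The closed fingers are 30 mm (y) by 19 mm (x), so tool y must lie along the slot. That needs a turn of +0.30 rad. I'll check obstacle heights from the side before moving.

```bash
python3 - <<'E'
from h import *
snap("side","side0",None,1.5)
E
```

```text
(no output)
```

View pics/side0.png

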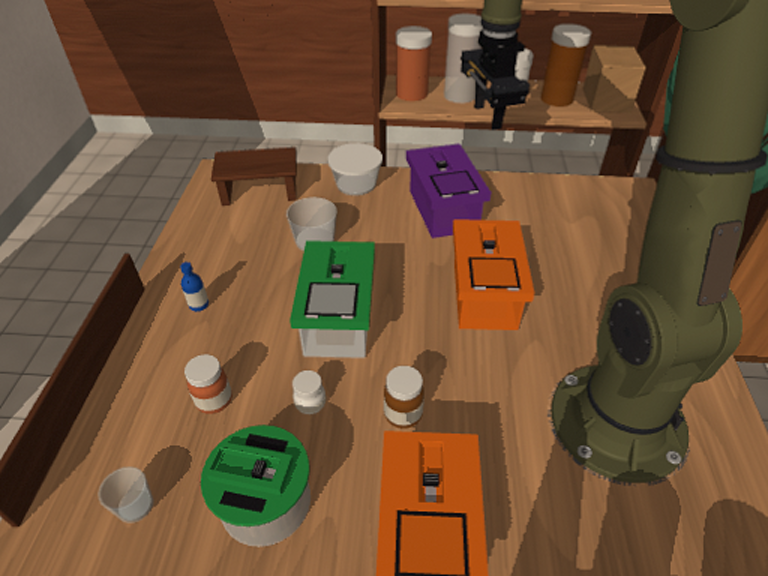

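The side view shows everything near the carrier (beaker at (312,222), bowl at (355,165)) is no higher than the lids. Crossing at z=0.22 is clear. I set out with the fingers closing.

```bash
python3 -m creep '[[[0,40,-24,0,0,0,0.06],[0,80,-48,0,0,0,0.12],[0,120,-72,0,0,0,0.18],[0,160,-96,0,0,0,0.24],[0,200,-120,0,0,0,0.3]]]' 20; python3 - <<'E'
from h import *
s=ctrl.get_state();Rm=R.from_rotvec(s["tool_rot"]).as_matrix()
ctr=np.array([.50095,-.19586,.112]);y=np.radians(92.39);e=np.array([np.cos(y),np.sin(y),0])
t=ctr-.064*e;t[2]=.18;print(Rm.T@(t-s["position"])*1000,Rm.T@e,s["grip_width"])
E
```

```text
time: 0.6
position: [0.3664, -0.4309, 0.2222]
tool_rot: [-3.141, -0.06, 0.001]
ft_force: [0.4, -0.7, -0.5]
grip_width: 0.627
[ 143.68696017 -165.71815354   42.18117635] [-3.53036549e-03 -9.99993735e-01  2.57677097e-04] 0.627470424262934
```

```bash
python3 -m creep '[[[0,30,-34,0,0,0,0],[0,60,-68,0,0,0,0],[0,90,-102,10,0,0,0],[0,120,-136,25,0,0,0],[0,144,-166,42,0,0,0]]]' 20;python3 -m creep '[[[0,0,0,0,0,0,0],[0,0,0,0,0,0,0],[0,0,0,0,0,0,0]]]'; cat > st.py <<'E'
from h import *
s=ctrl.get_state();Rm=R.from_rotvec(s["tool_rot"]).as_matrix()
ctr=np.array([.50095,-.19586,.112]);y=np.radians(92.39);e=np.array([np.cos(y),np.sin(y),0]);n=np.array([-e[1],e[0],0])
d=s["position"]-ctr;print("local mm",d@e*1e3,d@n*1e3,"z",s["position"][2],"e in tool",(Rm.T@e).round(4),"F",s["ft_force"].round(1),s["grip_width"])
E
python3 - <<'E'
import st
from h import *
snap("top","top1",(205,105,310,200),6); snap("side","side1",(180,110,270,240),4.5)
print([px("top",st.s["position"])],px("side",st.s["position"]))
a=cv2.imread("pics/top1.png");b=cv2.imread("pics/side1.png")
h=min(a.shape[0],b.shape[0]);m=np.hstack([cv2.resize(x,(x.shape[1]*500//x.shape[0],500)) for x in(a,b)]);cv2.imwrite("pics/m1.png",m[:,:800] if m.shape[1]<=800 else cv2.resize(m,(800,500*800//m.shape[1])));print(m.shape)
E
```

```text
time: 1.1
position: [0.5044, -0.2586, 0.1803]
tool_rot: [3.141, 0.066, 0.002]
ft_force: [0.1, -1.3, -0.7]
grip_width: 0.171
time: 1.4
position: [0.502, -0.2625, 0.1806]
tool_rot: [3.14, 0.061, -0.001]
ft_force: [0.6, -1.3, -0.2]
grip_width: 0.013
local mm -66.67154574468482 1.757577499564144 z 0.1806358550886062 e in tool [-2.9e-03 -1.0e+00 -9.0e-04] F [ 0.6 -1.3 -0.2] 0.012581771700865226
[(np.float64(286.3033463705789), np.float64(144.30584736820464))] (np.float64(224.6141549075923), np.float64(150.49261021360078))
(500, 898, 3)
```

View pics/m1.png

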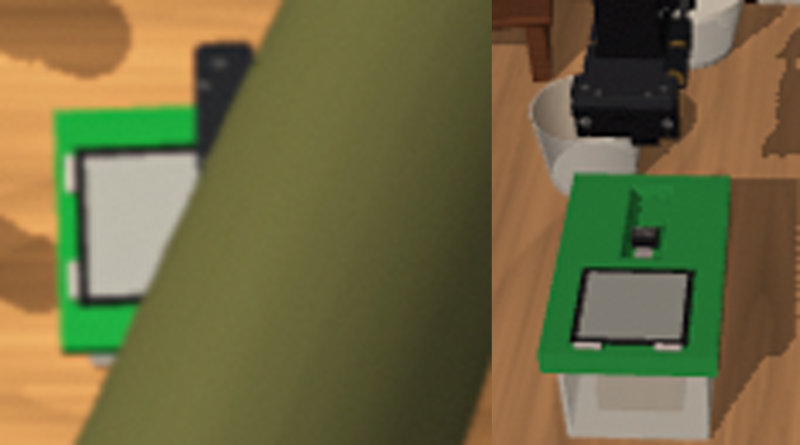

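The side crop shows the closed gripper above the slot. The body hides the fingertips, and the TCP projects to about (645,139) in the crop. The arm hides the slot in the top view. Measured offset in the carrier frame: 1.7 mm back and 1.8 mm sideways. I'll correct that and descend in two stages.

```bash
python3 -m creep '[[[0,2,-1,20,0,0,0],[0,2,-1,40,0,0,0],[0,2,-1,55,0,0,0],[0,2,-1,60,0,0,0],[0,2,-1,60,0,0,0]]]' 20; python3 -m creep '[[[0,0,0,0,0,0,0],[0,0,0,0,0,0,0]]]'; python3 - <<'E'
import st
from h import *
snap("side","side2",(190,120,260,220),6)
E
```

```text
time: 2.0
position: [0.5041, -0.2603, 0.12]
tool_rot: [-3.141, -0.063, 0.002]
ft_force: [0.1, -0.4, -0.4]
grip_width: 0.008
time: 2.2
position: [0.5054, -0.2603, 0.1216]
tool_rot: [3.14, 0.064, 0.002]
ft_force: [0.1, 0.3, 0.7]
grip_width: 0.011
local mm -64.56623771222016 -1.7093332791586 z 0.1216181483263599 e in tool [-0.0011 -1.     -0.0011] F [0.1 0.3 0.7] 0.010699262421915767
```

View pics/side2.png

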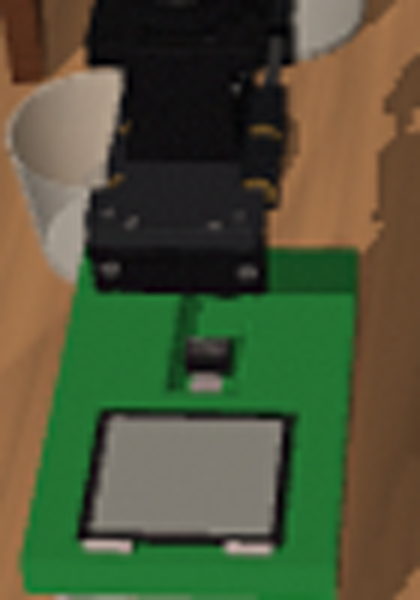

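The side crop shows the gripper aligned with the slot, with the catch at (207,355) and clear space in front of it. Pose readings scatter by 1-2 mm, which is within the margins. I'll go down into the slot slowly.

```bash
python3 -m creep '[[[0,0,0,5,0,0,0],[0,0,0,10,0,0,0],[0,0,0,13,0,0,0],[0,0,0,16,0,0,0],[0,0,0,16,0,0,0]]]' 20; for i in 1 2 3; do python3 -m creep '[[[0,0,0,0,0,0,0]]]'; python3 st.py; python3 -c "import st" ; done
```

```text
time: 2.75
position: [0.5043, -0.2597, 0.1038]
tool_rot: [-3.14, -0.064, 0.002]
ft_force: [-0.3, -0.1, 0.3]
grip_width: 0.003
time: 2.85
position: [0.5046, -0.2599, 0.1044]
tool_rot: [-3.141, -0.064, 0.0]
ft_force: [-0.0, -0.7, 0.2]
grip_width: 0.003
local mm -64.10993088839025 -1.0233970953467382 z 0.1044374171767543 e in tool [-9.e-04 -1.e+00  0.e+00] F [-0.  -0.7  0.2] 0.00265443084461192
local mm -64.10993088839025 -1.0233970953467382 z 0.1044374171767543 e in tool [-9.e-04 -1.e+00  0.e+00] F [-0.  -0.7  0.2] 0.00265443084461192
time: 2.95
position: [0.5048, -0.2599, 0.1047]
tool_rot: [3.141, 0.064, 0.0]
ft_force: [-0.1, -0.2, 0.3]
grip_width: 0.004
local mm -64.16591344709472 -1.2152566238124978 z 0.10470217890706514 e in tool [-8.e-04 -1.e+00 -2.e-04] F [-0.1 -0.2  0.3] 0.0036327823005847027
local mm -64.16591344709472 -1.2152566238124978 z 0.10470217890706514 e in tool [-8.e-04 -1.e+00 -2.e-04] F [-0.1 -0.2  0.3] 0.0036327823005847027
time: 3.05
position: [0.5048, -0.2599, 0.1048]
tool_rot: [3.141, 0.064, 0.0]
ft_force: [0.6, -0.2, 0.7]
grip_width: 0.005
local mm -64.19480144020298 -1.209166033838356 z 0.10475780766005731 e in tool [-9.e-04 -1.e+00 -3.e-04] F [ 0.6 -0.2  0.7] 0.004784390757459123
local mm -64.19480144020298 -1.209166033838356 z 0.10475780766005731 e in tool [-9.e-04 -1.e+00 -3.e-04] F [ 0.6 -0.2  0.7] 0.004784390757459123
```

The finger is in the slot without contact. Contact with the catch is expected after about 9.5 mm, and home at about 33 mm. I push in steps and watch the force.

```bash
python3 -m creep '[[[0,0,-4,0,0,0,0],[0,0,-8,0,0,0,0],[0,0,-12,0,0,0,0],[0,0,-16,0,0,0,0],[0,0,-19,0,0,0,0]]]' 20; python3 -m creep '[[[0,0,-3,0,0,0,0],[0,0,-5,0,0,0,0],[0,0,-7,0,0,0,0],[0,0,-9,0,0,0,0]]]'; python3 st.py; python3 -m creep '[[[0,0,-1,0,0,0,0],[0,0,-2,0,0,0,0],[0,0,-2,0,0,0,0]]]';python3 st.py
```

```text
time: 3.55
position: [0.504, -0.241, 0.1046]
tool_rot: [3.14, 0.064, 0.001]
ft_force: [-0.0, -1.9, -0.2]
grip_width: 0.009
time: 3.95
position: [0.5036, -0.232, 0.1046]
tool_rot: [3.141, 0.064, 0.0]
ft_force: [0.2, -2.1, -0.7]
grip_width: 0.005
local mm -36.20292539147457 -1.1089294698029648 z 0.10460524117615008 e in tool [-1.1e-03 -1.0e+00 -3.0e-04] F [ 0.2 -2.1 -0.7] 0.004821627677793618
time: 4.25
position: [0.5034, -0.2297, 0.1046]
tool_rot: [-3.141, -0.064, 0.0]
ft_force: [0.4, -1.1, 0.2]
grip_width: 0.006
local mm -33.914728672530956 -1.0796137354616937 z 0.1045791984192643 e in tool [-8.e-04 -1.e+00  1.e-04] F [ 0.4 -1.1  0.2] 0.005673990549033034
```

The force of about 2 N matches the catch's friction, so it is moving. I continue to the stop.

```bash
python3 -m creep '[[[0,0,-1,0,0,0,0],[0,0,-2,0,0,0,0],[0,0,-2,0,0,0,0]]]' 20;python3 st.py; python3 -m creep '[[[0,0,-1,0,0,0,0],[0,0,-1,0,0,0,0]]]'; python3 st.py
```

```text
time: 4.55
position: [0.5034, -0.2277, 0.1046]
tool_rot: [-3.141, -0.064, 0.0]
ft_force: [0.6, -1.7, -0.0]
grip_width: 0.009
local mm -31.942537913286344 -1.1315924387282414 z 0.10459019359936098 e in tool [-7.e-04 -1.e+00  0.e+00] F [ 0.6 -1.7 -0. ] 0.009287292370486812
time: 4.75
position: [0.5033, -0.2268, 0.1046]
tool_rot: [-3.141, -0.064, 0.0]
ft_force: [0.4, -1.9, 0.4]
grip_width: 0.002
local mm -30.98606642159028 -1.1015024697717442 z 0.10457590127331132 e in tool [-8.e-04 -1.e+00  0.e+00] F [ 0.4 -1.9  0.4] 0.0023573268944367706
```

```bash
for i in 1 2 3; do python3 -m creep '[[[0,0,-1,0,0,0,0],[0,0,-1,0,0,0,0]]]' 20 | grep -E 'pos|force'; done; python3 st.py
```

```text
position: [0.5033, -0.2258, 0.1046]
ft_force: [0.8, -0.9, -0.6]
position: [0.5032, -0.2247, 0.1046]
ft_force: [-0.0, -1.1, 0.4]
position: [0.5033, -0.2239, 0.1046]
ft_force: [0.7, -2.0, -1.0]
local mm -28.132516490487323 -1.1283438590296333 z 0.10459137200989034 e in tool [-8.e-04 -1.e+00 -2.e-04] F [ 0.7 -2.  -1. ] 0.005787220008335588
```

No stop felt yet; the tip may be thinner than I assumed. I continue, watching the force.

```bash
for i in 1 2 3 4; do python3 -m creep '[[[0,0,-1,0,0,0,0],[0,0,-1,0,0,0,0]]]' 20 | grep -E 'pos|force'; done; python3 - <<'E'
import st
from h import *
snap("side","side3",(190,120,260,220),6)
E
```

```text
position: [0.5032, -0.2239, 0.1046]
ft_force: [1.5, -3.8, -0.5]
position: [0.5032, -0.2238, 0.1046]
ft_force: [0.9, -5.7, -1.7]
position: [0.5032, -0.2238, 0.1047]
ft_force: [1.9, -8.4, -3.0]
position: [0.5032, -0.2238, 0.1047]
ft_force: [2.0, -10.1, -3.0]
local mm -27.973151557988604 -1.0590272802908833 z 0.1046810709981048 e in tool [-0.003  -1.     -0.0051] F [  2.  -10.1  -3. ] 0.0035002446123203585
```

View pics/side3.png

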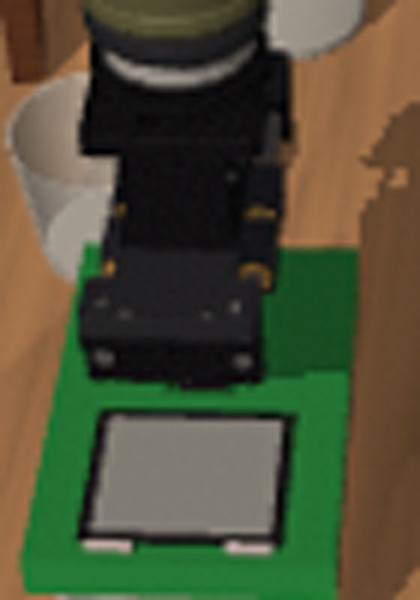

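The finger has stalled against a hard stop, with force rising to 10 N and no motion; the gripper hides the catch in this picture. I back off along the slot, rise, and retreat to check.

```bash
python3 -m creep '[[[0,0,4,0,0,0,0],[0,0,10,0,0,0,0],[0,0,15,0,0,0,0],[0,0,15,-10,0,0,0],[0,0,15,-40,0,0,0]]]' 20; python3 -m creep '[[[0,0,0,-40,0,0,0],[0,0,0,-80,0,0,0],[0,-0,40,-80,0,0,0],[0,0,85,-80,0,0,0],[0,0,130,-80,0,0,0]]]'; python3 -m creep '[[[0,0,45,0,0,0,0],[0,-30,85,0,0,0,0],[0,-60,120,0,0,0,0],[0,-60,120,0,0,0,0],[0,-60,120,0,0,0,0]]]'; python3 - <<'E'
import st
from h import *
snap("top","t4",(205,115,310,190),7); snap("side","s4",None,1)
a=cv2.imread("pics/t4.png");crop("s4_raw","s4c",(190,150,260,245),5.5);b=cv2.imread("pics/s4c.png")
c=np.vstack([a,np.zeros((0,a.shape[1],3),np.uint8)]);H=525
m=np.hstack([a,cv2.resize(b,(b.shape[1]*H//b.shape[0],H))]);cv2.imwrite("pics/m4.png",cv2.resize(m,(800,int(m.shape[0]*800/m.shape[1]))));print(m.shape)
E
```

```text
time: 6.7
position: [0.5015, -0.2335, 0.1425]
tool_rot: [-3.137, -0.064, 0.009]
ft_force: [1.1, -1.3, 0.3]
grip_width: 0.01
time: 7.2
position: [0.5097, -0.3654, 0.2263]
tool_rot: [3.14, 0.067, 0.003]
ft_force: [0.7, -0.2, -0.6]
grip_width: 0.006
time: 7.7
position: [0.4529, -0.488, 0.2249]
tool_rot: [-3.14, -0.059, -0.0]
ft_force: [0.4, 0.2, -0.4]
grip_width: 0.007
local mm -289.920077943258 60.21189717377193 z 0.22487635281736312 e in tool [-4.e-03 -1.e+00  7.e-04] F [ 0.4  0.2 -0.4] 0.007102121929260321
(525, 1122, 3)
```

View pics/m4.png

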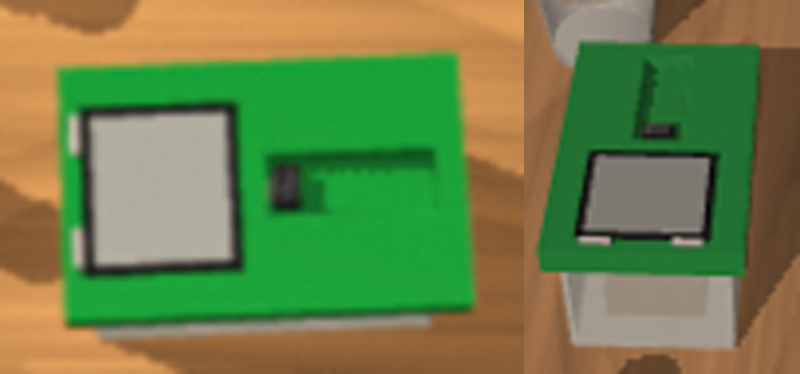

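Both views show the catch at the hatch end of its slot, at (286,187) and (658,131), about 22 mm from where it started. The hand is clear, so I hand the job in.

```bash
python3 -m creep '[[[0,0,0,0,0,0,0],[0,0,0,0,0,0,0],[0,0,0,0,0,0,0]]]' 20; python3 -c "
from bench import ctrl
print(ctrl.close_job())"
```

```text
time: 8.1
position: [0.4547, -0.4862, 0.2248]
tool_rot: [3.141, 0.067, 0.0]
ft_force: [0.4, 0.6, 0.3]
grip_width: 0.002
the job is handed in; nothing more can be done
None
```

I slid the long green carrier's catch towards the hatch with the closed fingertip until it stopped, then took the hand away and handed the job in at about 8.1 s.

- **Catch home:** the push ran at about 2 N of friction. At the stop the force rose to about 10 N with no further motion. The last top and side pictures show the catch at the hatch end of its slot, about 22 mm from where it started. That is read from pixels, good to 1–2 mm.
- **Disagreement:** the stop came about 3 mm further along than I had worked out. The fingertip is probably thinner than I assumed, or the calibration is slightly off. The pictures and the force still agree that the catch is home.
- **Round carrier:** the arm never went near it. I did not measure its catch again at the end.
- **Hand clear:** at the end the tool was at z = 0.225 m, well away from the carrier, with contact forces within sensor noise.

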